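Lay out the ingredients for the next dish

TASK

Lay out the ingredients in a neat row at the shallow dish and the deep bowl: put the garlic bulb in the middle of the shallow dish, lay the flat tin the right way up midway between dish and bowl with its long sides along the line from one to the other, and stand the round tin upright centrally on top of the flat tin. Stand the pepper shaker upright straight behind the middle of the flat tin (on the side away from you, square to the row), leaving a gap of 3 cm between shaker and flat tin. Leave the spice jar, the peeler and the green cup where they are.

Things in the scene. Friction and masses are not known exactly. Their poses are not given: they have to be found in the camera images.
- shallow_dish: shallow flared round dish of pale bright metal, wide and low, 116 mm across, 19 mm high, fixed near the bench's front edge; slopes from the rim to a flat floor 4 mm above the bench. Origin: centre of its underside. Its y axis lies along the row (bowl at +y or -y, 278 mm centre to centre); its x axis is level, square to the row, pointing away from the robot (within 0.1 rad of world x).
- deep_bowl: small deep round bowl, glossy pale, more than twice as high as the dish: 110 mm across the rim, 49 mm high, empty, fixed to the bench; nothing goes into it; it stands in front of the stove, in the row with the dish (the like bowl and the saucer at the far left end of the bench are not meant). Origin: centre of its underside; axes parallel to the dish's.
- flat_tin: flat rectangular food tin with rounded corners and printed lid, teal and white, 63 mm (its x) by 105 mm (its y, long side) by 26 mm high, 150 g, flat top. It lies on the left front part of the bench (a like tin far back by the wall at the left is not meant). Origin: centre of its underside, z up.
- round_tin: round upright food tin with gold lid and printed label, 57 mm diameter, 72 mm high, about 180 g. It stands on the left front part of the bench (a like tin far back by the wall is not meant). Origin: centre of its underside, z up the axis.
- garlic: pale garlic bulb, 56 mm diameter, 56 mm high with a short pointed neck, about 50 g; solid, standing upright. Origin: centre of its underside, z up the neck.
- garlic_mid (a point): middle of the garlic bulb, 28 mm above its underside on the axis.
- pepper: pepper shaker: clear waisted body with rounded grey cap, 44 mm diameter up to 70 mm height, cap 34 mm wide, 90 mm high in all, about 100 g. Origin: centre of its underside, z up.
- spice_jar: bystander: tall glass spice jar with dark cap, 41 mm diameter, 105 mm high, loose. Origin: centre of its underside. Not to be moved.
- peeler: bystander: vegetable peeler with dark blue handle lying on the bench, 170 mm (its x) by 25 mm by 18 mm, loose. Origin: centre of its underside. Not to be moved.
- green_cup: bystander: green plastic cup standing upright between stove and rice cooker, 61 mm diameter, 98 mm high, light, loose. Origin: centre of its underside. Not to be moved. Beside it are solid: the big tall rice cooker at the right (beyond x = 0.48 m, y from -0.18 to -0.62 m) and the low stove (beyond x = 0.58 m, y from -0.05 to 0.29 m).
Mind the look-alikes: they are no part of the job. What is shaped like the pepper but orange or red is not meant.

How it is judged:
At the end, for the whole second after the job is handed in: Garlic within 22 mm of the dish centre; flat tin within 14 mm of the midpoint, 0.15 rad of the row; round tin upright on it within 12 mm; shaker upright behind the flat tin, 67 to 97 mm centre to centre, within 18 mm of the middle along the row; all released, at rest (horizontal distance between garlic_mid and shallow_dish below 0.022 m and height (world z) of garlic_mid below 0.05 m and (y of flat_tin in the frame of shallow_dish between 0.125 and 0.153 m or y of flat_tin in the frame of shallow_dish between -0.153 and -0.125 m) and horizontal distance between flat_tin and deep_bowl below 0.17 m and x of flat_tin in the frame of shallow_dish between -0.014 and 0.014 m and angle between the y axis of flat_tin and the y axis of shallow_dish, either way round below 0.15 rad and height (world z) of flat_tin between -0.006 and 0.006 m and angle between each of flat_tin, round_tin's own z axis and vertical below 0.08 rad and horizontal distance between round_tin and flat_tin below 0.012 m and height (world z) of round_tin between 0.02 and 0.032 m and (y of pepper in the frame of shallow_dish between 0.121 and 0.157 m or y of pepper in the frame of shallow_dish between -0.157 and -0.121 m) and horizontal distance between pepper and deep_bowl below 0.2 m and x of pepper in the frame of shallow_dish above 0.04 m and horizontal distance between pepper and flat_tin between 0.067 and 0.097 m and height (world z) of pepper between -0.006 and 0.006 m and angle between pepper's own z axis and vertical below 0.1 rad and linear speed of each of flat_tin, round_tin, garlic, pepper below 0.03 m/s); the robot touches nothing.
It fails at once if the spice jar is moved (distance of spice_jar from where it was at the start of the episode above 0.02 m).
It fails at once if the peeler is moved (distance of peeler from where it was at the start of the episode above 0.02 m).
It fails at once if the green cup is moved (distance of green_cup from where it was at the start of the episode above 0.02 m).
It also fails if it takes over 128 s, if anything falls off the work surface, if the arm or the gripper's body presses on something with over 40 N, if the wrist force passes 120 N, or if a joint passes its speed limit or range.

ROBOT

A 7-joint arm with a two-finger parallel gripper is mounted at the origin on a cart in front of the work surface, level with it; the furniture and walls round the work are solid. World frame = base frame: x ahead of the robot, y to its left, z up, the work surface at z = 0. Lengths are in m, angles in rad, forces in N, time in s.
With the tool pointing down it reaches from about 0.4 to 0.875 m from the base axis. Payload 19.3 kg.
Tool frame: the origin (TCP) lies on the centre line of the jaws, within the pads' length; the fingertips stand 22 mm ahead of it and the grasp point (between the pads) lies 3 mm ahead of it; z points along the fingers, y is the line along which they close (so a half turn about z gives the same grasp; the last joint's range is limited). The gripper opens to 85 mm and grips with 20 to 120 N. Pads are 22 mm wide; open, the fingers measure 114 mm over their backs; the gripper's body (76 mm by 85 mm) begins 54 mm behind the grasp point. The pads swing forward as they close: fully open they stand 13 mm farther back than shut.
Start: joints at [-0.07, 0.521, -0.036, 1.599, 0.021, 1.021, -0.113], TCP at [0.625, -0, 0.253] pointing down, gripper open.
Joint ranges: [-2.91, 2.91], [-0.3, 2.13], [-1.5, 1.42], [0.17, 2.43], [-1.26, 4.41], [0.16, 1.93], [-2.52, 2.52]. Speed limits (rad/s): [1.89, 1.89, 2.39, 2.39, 3.01, 3.01, 3.01].

INTERFACE

Orientations are given as a unit quaternion [x, y, z, w].
In Python, from cell import r, viewer, hand_in gives the robot as it stands.
- The arm moves only by the tool move_arm, never from a script. Its argument "series" is a list of rows, each a list of 3 entries, a list of its own where there are three numbers: the shift along the world's x, y, z in m, then the turn about the world's z in rad, then the gripper's target within -1 to 1 (fully open at 1, half-way at 0, shut at -1). In form: [[[x, y, z], turn, claw], ...]. A call has 1 to 12 rows; each row is the pose to reach, as a shift and turn from the pose commanded when the call began; what a row does not reach only later rows make up. A row lasts 1/12 s, in which the tool goes at most 41.7 mm and 7.16 degrees, less where a joint would pass 70% of its speed; a pose out of reach is approached as far as the arm can. A call with a gripper value outside its range is refused whole. The fingers move at their own pace and stop on an object; the grip force is fixed at half the most. Time passes only in rows, so rows that repeat a pose let the fingers close. It gives the time, the measured TCP pose, the force, the opening and the grip force at its end, in the units of the state.
- r.observe(): the state, without advancing time (a new reading comes with each control period).
- viewer.camera(name): name is "scene" or "side" or "wrist"; returns the picture (400x640x3 uint8, blue, green, red); there is no depth.
- viewer.get_calibration(name): a dict with "vfov" (degrees; the focal length in pixels is half the picture's height over the tangent of half this angle, whatever the lens; pixels are square), "cx", "cy" (the principal point, pixels), "rvec" (rotation vector, rad) and "tvec" (3), from world to camera coordinates, as OpenCV has them; the wrist camera has in their place "tool_from_camera" (4x4, takes a point from camera to tool coordinates, whose origin is the TCP and whose axes are the flange's). Camera axes: x right, y down, z forward; pixel columns grow to the right and rows downward; lengths in m; the calibration is good to about 2 mm. A picture is of the moment at which its call begins: read the wrist's pose just before it. get_calibration takes no time and is no camera call.
- hand_in(): hands the job in; it is judged then, once.
The state is a dict: "t": time; "joints": joint angles; "joint_velocities": joint speeds; "joint_efforts": joint torques, N m; "position": TCP position; "orientation": TCP orientation; "ft_force": force on the tool from outside, world axes, zero at the start; "torque": the same for the moment, N m; "gripper_width": finger opening in m; "grasp_force": force on a finger pad.
Only numpy, scipy, OpenCV 4.12 (cv2) and the standard library are available. Lean on these libraries where they do the work, as an engineer would, in place of code of your own. Each camera call takes 0.05 s, during which the arm holds its last target. There are 200 camera calls.

## Working session

There is one attempt and no reset: what is moved stays moved. The work goes in short steps, Python scripts to look and compute and a tool call to move; the robot and the scene stay as the last step left them, time stands still between calls to the robot, and variables do not carry over. Pictures are saved under pics/ and viewed, at most 14 in all, crops included, and the job is handed in when it is done.

Besides the shell and the picture viewer there is one more tool, called after ">>>" by a JSON object that holds its "op" and its "data", one argument or row to a line. move_arm: Moves the arm, as the interface text tells. Its arguments: {"type":"object","properties":{"series":{"type":"array"}},"required":["series"]}

```bash
mkdir -p pics; cat > h.py <<'E'
import numpy as np, cv2
from cell import r, viewer, hand_in
from scipy.spatial.transform import Rotation as R
def cam(name):
    """K, rotation, translation world->camera"""
    c=viewer.get_calibration(name); f=200/np.tan(np.radians(c["vfov"])/2)
    K=np.array([[f,0,c["cx"]],[0,f,c["cy"]],[0,0,1]])
    if name=="wrist":
        s=r.observe(); T=np.eye(4); T[:3,:3]=R.from_quat(s["orientation"]).as_matrix(); T[:3,3]=s["position"]
        W=np.linalg.inv(T@np.array(c["tool_from_camera"])); return K,W[:3,:3],W[:3,3]
    return K,cv2.Rodrigues(np.array(c["rvec"],float))[0],np.array(c["tvec"],float).ravel()
def shot(name,fn):
    C=cam(name); im=viewer.camera(name); cv2.imwrite("pics/"+fn+".png",im); np.savez("pics/"+fn,*C); return im
def load(fn):
    z=np.load("pics/"+fn+".npz"); return [z[k] for k in z.files]
def ray(C,uv):
    K,Rm,t=C; return -Rm.T@t, Rm.T@np.linalg.inv(K)@np.array([*uv,1.])
def atz(C,uv,z):
    o,d=ray(C,uv); return o+d*(z-o[2])/d[2]
def proj(C,p):
    q=C[0]@(C[1]@np.array(p)+C[2]); return q[:2]/q[2]
def tri(*obs):
    A=np.zeros((3,3));b=np.zeros(3);L=[]
    for C,uv in obs:
        o,d=ray(C,uv);d=d/np.linalg.norm(d);P=np.eye(3)-np.outer(d,d);A+=P;b+=P@o;L.append((o,P))
    x=np.linalg.solve(A,b); return x,[np.linalg.norm(P@(x-o)) for o,P in L]
E
python3 - <<'E'
from h import *
a=shot("scene","s0");b=shot("side","d0");w=shot("wrist","w0")
for n in("s0","d0","w0"):
    C=load(n); print(n,np.round(ray(C,(320,200)),2),C[0][0,0])
E
```

```text
s0 [[-0.52  1.01  0.76]
 [ 0.72 -0.51 -0.46]] 413.4858743250757
d0 [[ 0.6   1.5   0.66]
 [-0.03 -0.9  -0.44]] 402.7962694237376
w0 [[ 0.62  0.07  0.37]
 [ 0.01 -0.27 -0.96]] 322.38434842889075
```

View pics/s0.png

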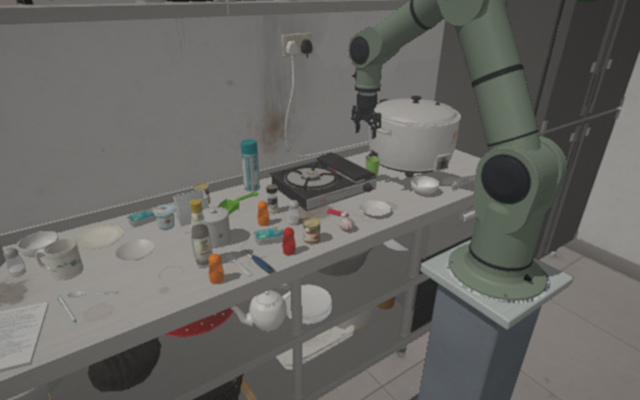

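View pics/d0.png

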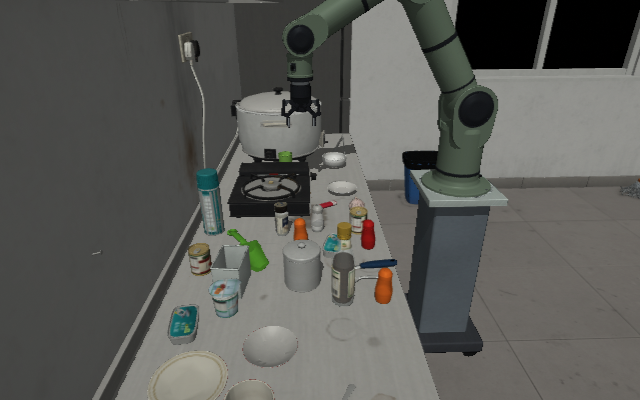

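View pics/w0.png

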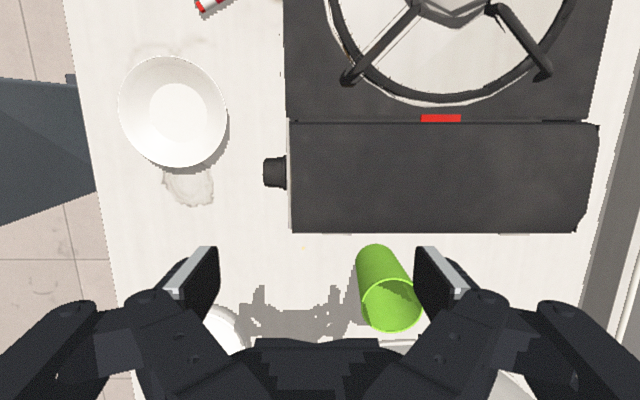

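The scene shows the dish (376,209), deep bowl (425,186), garlic (347,223), a tin with gold lid (312,232), a clear shaker (293,213), a flat tin (269,236), and red and orange shakers. The like flat and round tins stand far back by the wall at (140,217) and (202,190). I'll enlarge the middle to confirm.

```bash
python3 - <<'E'
from h import *
a=cv2.imread("pics/s0.png")[150:290,190:450]; b=cv2.imread("pics/d0.png")[140:310,220:410]
a=cv2.resize(a,None,fx=3,fy=3,interpolation=cv2.INTER_CUBIC)
b=cv2.resize(b,None,fx=3.5,fy=3.5,interpolation=cv2.INTER_CUBIC)
cv2.imwrite("pics/s0c.png",a);cv2.imwrite("pics/d0c.png",b)
E
```

```text
(no output)
```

View pics/s0c.png

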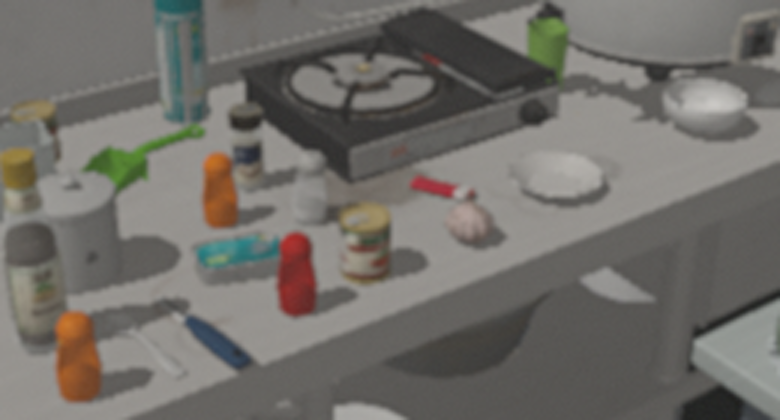

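View pics/d0c.png

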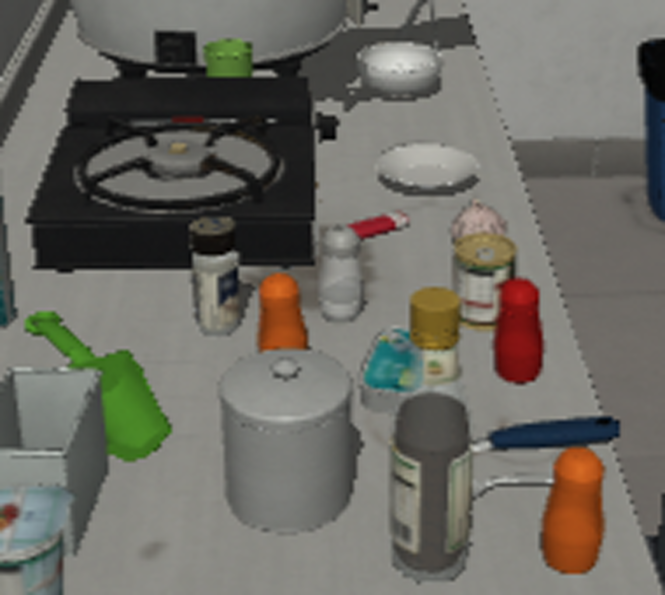

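```bash
python3 - <<'E'
from h import *
S,D=load("s0"),load("d0")
P=dict(peppertop=((312,154),(342,229)),roundlid=((365,213),(485,243)),flat=((238,248),(393,360)),garlictip=((467,203),(475,203)),
dish=((561,168),(428,160)),bowl=((706,95),(400,60)),peelerend=((246,362),(617,427)),red=((295,236),(518,281)),orange=((217,155),(280,275)),
jar=((245,108),(214,226)),yellowtop=((18,155),(435,295)),redthing=((468,193),(403,217)))
for k,(a,b) in P.items():
    x,e=tri((S,(190+a[0]/3-.3,150+a[1]/3-.3)),(D,(220+b[0]/3.5-.3,140+b[1]/3.5-.3))); print(k,x.round(3),np.round(e,3))
W=load("w0"); print("dish from wrist z=.019",atz(W,(172.5,111),.019))
E
```

```text
peppertop [0.571 0.356 0.086] [0.002 0.002]
roundlid [0.442 0.369 0.075] [0.001 0.001]
flat [0.531 0.479 0.022] [0.002 0.002]
garlictip [0.435 0.233 0.048] [0. 0.]
dish [0.468 0.058 0.022] [0.004 0.004]
bowl [ 0.483 -0.214  0.044] [0.005 0.005]
peelerend [0.357 0.566 0.011] [0.003 0.003]
red [0.426 0.466 0.088] [0.001 0.001]
orange [0.626 0.451 0.09 ] [0.001 0.001]
jar [0.686 0.381 0.105] [0.004 0.004]
yellowtop [0.519 0.709 0.213] [0.001 0.001]
redthing [0.503 0.176 0.009] [0.003 0.003]
dish from wrist z=.019 [0.47207569 0.06552985 0.019     ]
```

>>> {"op": "move_arm", "data": {
  "series": [
    [[-0.1,0.3,0.05],0,1],
    [[-0.1,0.3,0.05],0,1],
    [[-0.1,0.3,0.05],0,1],
    [[-0.1,0.3,0.05],0,1],
    [[-0.1,0.3,0.05],0,1],
    [[-0.1,0.3,0.05],0,1],
    [[-0.1,0.3,0.05],0,1],
    [[-0.1,0.3,0.05],0,1],
    [[-0.1,0.3,0.05],0,1],
    [[-0.1,0.3,0.05],0,1],
    [[-0.1,0.3,0.05],0,1],
    [[-0.1,0.3,0.05],0,1]
  ]
}}

```text
t: 1.15
position: [0.5255, 0.2986, 0.303]
orientation: [0.708, 0.706, -0.0, 0.0]
ft_force: [0.9, -1.0, -0.1]
gripper_width: 0.0851
grasp_force: 0.0
```

```bash
python3 - <<'E'
from h import *
w=shot("wrist","w1"); s=r.observe(); print(s["t"],np.round(s["position"],3),np.round(R.from_quat(s["orientation"]).as_matrix(),2))
E
```

```text
1.2 [0.526 0.299 0.303] [[ 0.  1. -0.]
 [ 1. -0. -0.]
 [-0. -0. -1.]]
```

View pics/w1.png

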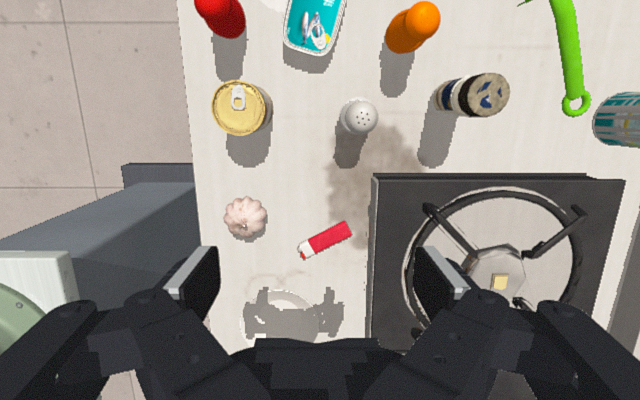

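```bash
python3 - <<'E'
from h import *
W=load("w1");S,D=load("s0"),load("d0")
sc=lambda a:(190+a[0]/3-.3,150+a[1]/3-.3)
dc=lambda b:(220+b[0]/3.5-.3,140+b[1]/3.5-.3)
for k,uv,z,a,b in(("garlic",(245,215),.05,(467,203),(475,203)),("round",(239,108),.072,(365,213),(485,243)),("pepper",(361,114),.09,(312,154),(342,229))):
    print(k,atz(W,uv,z).round(4),*[v if i else v.round(4) for i,v in enumerate(tri((W,uv),(S,sc(a)),(D,dc(b))))])
for uv in((283,45),(331,54)): print("flat corner z.0",atz(W,uv,.013).round(4))
print("lighter",atz(W,(325,240),.01),"stove corner",atz(W,(372,178),.06), "jar", atz(W,(489,95),.105))
E
```

```text
garlic [0.4388 0.2416 0.05  ] [0.4355 0.237  0.0487] [np.float64(0.00478422247954208), np.float64(0.0038092780041532985), np.float64(0.00132787521431076)]
round [0.4447 0.3672 0.072 ] [0.4434 0.3674 0.0738] [np.float64(0.0017209548469251518), np.float64(0.0013421936208356875), np.float64(0.0024253689102348036)]
pepper [0.5708 0.3609 0.09  ] [0.5707 0.359  0.0873] [np.float64(0.0019234757338967236), np.float64(0.0033708465709245653), np.float64(0.0020513720076129373)]
flat corner z.0 [0.4872 0.4385 0.013 ]
flat corner z.0 [0.5435 0.4286 0.013 ]
lighter [0.5376057  0.19192243 0.01      ] stove corner [0.58987126 0.28927481 0.06      ] jar [0.68893322 0.3781747  0.105     ]
```

>>> {"op": "move_arm", "data": {
  "series": [
    [[-0.03,-0.02,-0.03],0,1],
    [[-0.06,-0.04,-0.05],0,1],
    [[-0.087,-0.059,-0.08],0,1],
    [[-0.087,-0.059,-0.12],0,1],
    [[-0.087,-0.059,-0.155],0,1],
    [[-0.087,-0.059,-0.19],0,1],
    [[-0.087,-0.059,-0.22],0,1],
    [[-0.087,-0.059,-0.245],0,1],
    [[-0.087,-0.059,-0.263],0,1],
    [[-0.087,-0.059,-0.263],0,1],
    [[-0.087,-0.059,-0.263],0,1]
  ]
}}

```text
t: 2.12
position: [0.438, 0.2402, 0.0401]
orientation: [0.707, 0.707, -0.001, -0.0]
ft_force: [0.2, 0.2, 0.2]
gripper_width: 0.0855
grasp_force: 0.0
```

>>> {"op": "move_arm", "data": {
  "series": [
    [[0,0,0],0,0],
    [[0,0,0],0,-0.5],
    [[0,0,0],0,-0.5],
    [[0,0,0],0,-0.5],
    [[0,0,0],0,-0.5],
    [[0,0,0],0,-0.5],
    [[0,0,0],0,-0.5],
    [[0,0,0],0,-0.5]
  ]
}}

```text
t: 2.78
position: [0.4386, 0.2411, 0.0422]
orientation: [0.707, 0.707, 0.001, 0.0]
ft_force: [-5.0, -3.8, 28.3]
gripper_width: 0.0494
grasp_force: 56.9
```

>>> {"op": "move_arm", "data": {
  "series": [
    [[0,0,0.03],0,-0.5],
    [[0,0,0.06],0,-0.5],
    [[0,0,0.1],0,-0.5],
    [[0.01,-0.03,0.13],0,-0.5],
    [[0.02,-0.06,0.16],0,-0.5],
    [[0.03,-0.1,0.18],0,-0.5],
    [[0.03,-0.14,0.18],0,-0.5],
    [[0.032,-0.176,0.18],0,-0.5],
    [[0.032,-0.176,0.18],0,-0.5],
    [[0.032,-0.176,0.18],0,-0.5],
    [[0.032,-0.176,0.18],0,-0.5]
  ]
}}

```text
t: 3.7
position: [0.4701, 0.0651, 0.2209]
orientation: [0.707, 0.707, 0.001, 0.0]
ft_force: [-0.2, 0.7, -0.7]
gripper_width: 0.0492
grasp_force: 59.4
```

```bash
python3 - <<'E'
from h import *
w=shot("wrist","w2")
E
```

```text
(no output)
```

View pics/w2.png

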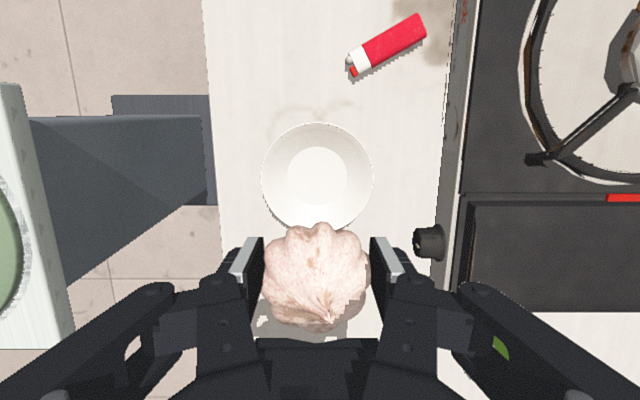

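```bash
python3 - <<'E'
from h import *
W=load("w2");W0=load("w0")
print(atz(W,(317,177),.019),atz(W0,(172.5,111),.019))
print("floor",atz(W,(317,175),.004),atz(W0,(178,111),.004))
print([np.linalg.norm(atz(W,(261,177),.019)-atz(W,(373,177),.019))])
for w in(W,W0):
  c=[atz(w,uv,.019)[:2] for uv in ([(261,177),(373,177),(317,122)] if w is W else [(117,100),(228,124),(165,56)])]; print(c)
E
```

```text
[0.47132432 0.06578106 0.019     ] [0.47207569 0.06552985 0.019     ]
floor [0.47138447 0.06491292 0.004     ] [0.47170117 0.06550543 0.004     ]
[np.float64(0.11416319442337246)]
[array([0.4142606 , 0.06586581]), array([0.52842367, 0.06569625]), array([0.47135258, 0.12040871])]
[array([0.41489935, 0.07676294]), array([0.53008407, 0.05201208]), array([0.47073989, 0.11967065])]
```

>>> {"op": "move_arm", "data": {
  "series": [
    [[0.001,0,-0.04],0,-0.5],
    [[0.001,0,-0.08],0,-0.5],
    [[0.001,0,-0.12],0,-0.5],
    [[0.001,0,-0.145],0,-0.5],
    [[0.001,0,-0.16],0,-0.5],
    [[0.001,0,-0.168],0,-0.5],
    [[0.001,0,-0.172],0,-0.5],
    [[0.001,0,-0.172],0,-0.5],
    [[0.001,0,-0.172],0,-0.5]
  ]
}}

```text
t: 4.5
position: [0.471, 0.0678, 0.0492]
orientation: [0.706, 0.708, 0.001, -0.001]
ft_force: [-6.2, 9.2, 16.2]
gripper_width: 0.0493
grasp_force: 66.2
```

>>> {"op": "move_arm", "data": {
  "series": [
    [[0.001,0,0],0,0.3],
    [[0.001,0,0],0,0.6],
    [[0.001,0,0],0,0.6],
    [[0.001,0,0],0,0.6],
    [[0.001,0,0.02],0,0.6],
    [[0.001,0,0.05],0,0.6],
    [[0.001,0,0.09],0,0.8],
    [[0.001,0,0.13],0,1],
    [[0,0.03,0.17],0,1],
    [[0,0.06,0.2],0,1],
    [[0,0.06,0.2],0,1],
    [[0,0.06,0.2],0,1]
  ]
}}

```text
t: 5.5
position: [0.4716, 0.1273, 0.2504]
orientation: [0.706, 0.708, 0.002, 0.001]
ft_force: [0.5, -0.6, 0.2]
gripper_width: 0.0856
grasp_force: 0.0
```

>>> {"op": "move_arm", "data": {
  "series": [
    [[0.02,0.04,0],0,1],
    [[0.03,0.08,0],0,1],
    [[0.04,0.12,0],0,1],
    [[0.04,0.16,0],0,1],
    [[0.05,0.2,0],0,1],
    [[0.05,0.24,0],0,1],
    [[0.05,0.28,0],0,1],
    [[0.05,0.32,0.0],0,1],
    [[0.05,0.35,0.0],0,1],
    [[0.05,0.35,0.0],0,1],
    [[0.05,0.35,0.0],0,1],
    [[0.05,0.35,0.0],0,1]
  ]
}}

```text
t: 6.5
position: [0.5215, 0.4733, 0.2466]
orientation: [0.707, 0.707, -0.001, 0.001]
ft_force: [0.9, -0.5, -0.3]
gripper_width: 0.0849
grasp_force: 0.0
```

```bash
python3 - <<'E'
from h import *
w=shot("wrist","w3"); s=shot("scene","s3"); d=shot("side","d3")
a=cv2.resize(s[190:240,340:450],None,fx=2.9,fy=4); b=cv2.resize(d[150:210,310:400],None,fx=3.5,fy=200/60)
a=a[:200,:319]; b=b[:200,:315]
m=np.zeros((600,640,3),np.uint8); m[:400]=w; m[400:400+a.shape[0],:a.shape[1]]=a; m[400:600,320:320+b.shape[1]]=b
cv2.imwrite("pics/m3.png",m); print(r.observe()["position"])
E
```

```text
[0.52178033 0.47332959 0.24808784]
```

View pics/m3.png

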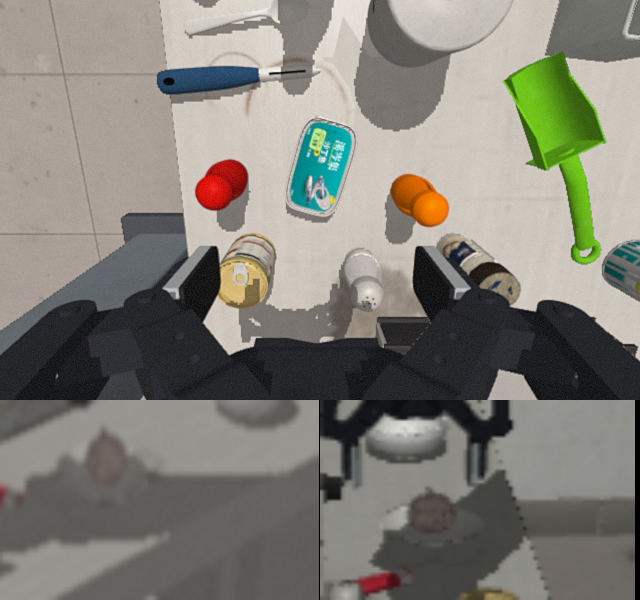

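```bash
python3 - <<'E'
from h import *
W=load("w3")
w=cv2.imread("pics/w3.png"); hsv=cv2.cvtColor(w,cv2.COLOR_BGR2HSV)
m=cv2.inRange(hsv,(80,80,60),(100,255,255)); m[:100]=0;m[240:]=0;m[:,:270]=0;m[:,370:]=0
p=cv2.findNonZero(m)[:,0].astype(float)
q=np.array([atz(W,u,.026)[:2] for u in p]); rc=cv2.minAreaRect(q.astype(np.float32)*1000); print("teal",rc,cv2.boxPoints(rc).round(0).tolist())
L=[atz(W,u,.026)[:2] for u in((305,122),(287,205),(355,133),(338,212))]
print(np.round(L,3)); a=(L[0]-L[1]+L[2]-L[3]); print("ang of long from y",-np.arctan2(a[0],a[1]))
print("red base",atz(W,(235,178),.035),"orange",atz(W,(412,195),.035),"pot",atz(W,(400,125),0),"peeler end",atz(W,(315,72),0.01))
E
```

```text
teal ((525.4338989257812, 479.5151062011719), (93.00476837158203, 51.53981399536133), 73.95932006835938) [[488.0, 442.0], [537.0, 428.0], [563.0, 517.0], [514.0, 531.0]]
[[0.51  0.527]
 [0.489 0.438]
 [0.562 0.516]
 [0.546 0.43 ]]
ang of long from y -0.20854076175478095
red base [0.43622108 0.47041383 0.035     ] orange [0.6235973  0.45164414 0.035     ] pot [0.61483984 0.52295001 0.        ] peeler end [0.52046454 0.57731881 0.01      ]
```

>>> {"op": "move_arm", "data": {
  "series": [
    [[0.004,0.006,-0.03],-0.12,0.8],
    [[0.004,0.006,-0.06],-0.25,0.8],
    [[0.004,0.006,-0.09],-0.25,0.8],
    [[0.004,0.006,-0.12],-0.25,0.8],
    [[0.004,0.006,-0.15],-0.25,0.8],
    [[0.004,0.006,-0.175],-0.25,0.8],
    [[0.004,0.006,-0.19],-0.25,0.8],
    [[0.004,0.006,-0.205],-0.25,0.8],
    [[0.004,0.006,-0.215],-0.25,0.8],
    [[0.004,0.006,-0.22],-0.25,0.8],
    [[0.004,0.006,-0.22],-0.25,0.8],
    [[0.004,0.006,-0.22],-0.25,0.8]
  ]
}}

```text
t: 7.65
position: [0.5254, 0.4813, 0.0292]
orientation: [0.79, 0.613, 0.001, -0.0]
ft_force: [0.7, 0.6, -0.2]
gripper_width: 0.0769
grasp_force: 0.0
```

>>> {"op": "move_arm", "data": {
  "series": [
    [[0,0,0],0,0.3],
    [[0,0,0],0,0],
    [[0,0,0],0,0],
    [[0,0,0],0,0],
    [[0,0,0],0,0],
    [[0,0,0],0,0]
  ]
}}

```text
t: 8.15
position: [0.5255, 0.4814, 0.0301]
orientation: [0.79, 0.613, 0.001, -0.0]
ft_force: [-2.5, -2.3, 11.5]
gripper_width: 0.0582
grasp_force: 62.6
```

>>> {"op": "move_arm", "data": {
  "series": [
    [[0,0,0.03],0,0],
    [[0,0,0.07],0,0],
    [[0,0,0.11],0,0],
    [[0,0,0.15],0,0],
    [[0,-0.02,0.18],0.05,0],
    [[0,-0.05,0.2],0.1,0],
    [[0,-0.09,0.2],0.2,0],
    [[-0.01,-0.13,0.2],0.29,0],
    [[-0.01,-0.17,0.2],0.29,0],
    [[-0.02,-0.21,0.2],0.29,0],
    [[-0.02,-0.25,0.2],0.29,0],
    [[-0.02,-0.25,0.2],0.29,0]
  ]
}}

```text
t: 9.15
position: [0.5055, 0.2228, 0.2293]
orientation: [0.696, 0.719, -0.001, 0.002]
ft_force: [1.8, -0.5, -0.8]
gripper_width: 0.0583
grasp_force: 65.5
```

>>> {"op": "move_arm", "data": {
  "series": [
    [[-0.01,-0.04,0],0,0],
    [[-0.02,-0.08,0],0,0],
    [[-0.028,-0.12,0],0,0],
    [[-0.028,-0.16,0],0,0],
    [[-0.028,-0.2,0],0,0],
    [[-0.028,-0.24,0.0],0,0],
    [[-0.028,-0.275,0.0],0,0],
    [[-0.028,-0.305,0.0],0,0],
    [[-0.028,-0.305,0.0],0,0],
    [[-0.028,-0.305,0],0,0],
    [[-0.028,-0.305,0.0],0,0]
  ]
}}

```text
t: 10.07
position: [0.4772, -0.0735, 0.2287]
orientation: [0.693, 0.721, 0.0, 0.0]
ft_force: [0.4, 0.9, -1.4]
gripper_width: 0.0582
grasp_force: 65.5
```

```bash
python3 - <<'E'
from h import *
w=shot("wrist","w4"); d=shot("side","d4"); s=shot("scene","s4"); 
m=np.zeros((600,640,3),np.uint8); m[:400]=w; m[400:,:320]=cv2.resize(s[160:235,340:460],(320,200)); m[400:,320:]=cv2.resize(d[130:210,280:400],(320,200))
cv2.imwrite("pics/m4.png",m)
E
```

```text
(no output)
```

View pics/m4.png

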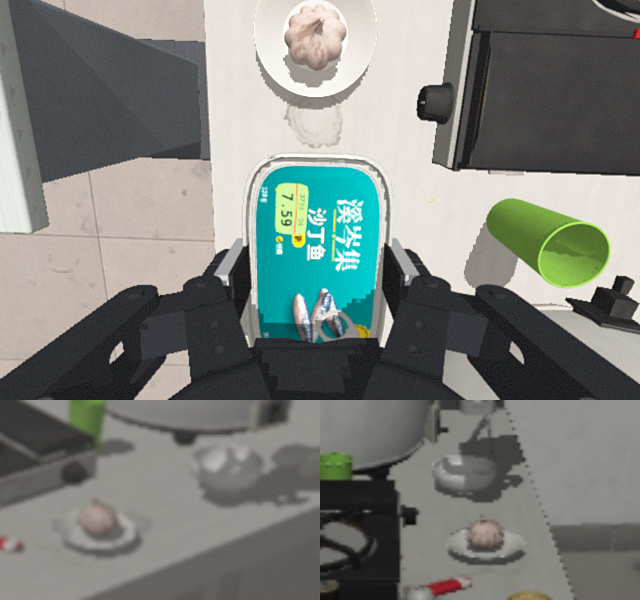

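```bash
python3 - <<'E'
from h import *
D=load("d0")
def aty(uv,y):
    o,d=ray(D,uv); return o+d*(y-o[1])/d[1]
f=lambda u,v:(220+u/3.5-.36,140+v/3.5-.36)
for u,v,y in((428,160,.0655),(377,160,.0655),(479,160,.0655),(400.5,62,-.212),(360,62,-.212),(441,62,-.212)): print(aty(f(u,v),y).round(4))
im=cv2.imread("pics/d0.png"); 
print(cv2.cvtColor(im,6)[157,318:352])
W=load("w4"); e=atz(W,(318,157),.2247); print("tin far edge",e)
for uv in ((245,178),(391,170),(249,240),(386,240)): print(atz(W,uv,.2247).round(4))
print("garlic",atz(W,(316,37),.032), atz(W,(316,38),.019), "dish", atz(W,(315,36),.019))
E
```

```text
[0.4681 0.0655 0.0217]
[0.5251 0.0655 0.0227]
[0.4109 0.0655 0.0208]
[ 0.4819 -0.212   0.037 ]
[ 0.5341 -0.212   0.0377]
[ 0.4295 -0.212   0.0363]
[ 67  66  65  65  85  98 143 159 172 181 189 196 200 204 210 214 218 215
 210 205 200 195 188 181 173 160 127 118 121 135 138 137 138 139]
tin far edge [ 0.47607029 -0.02492395  0.2247    ]
[ 0.4476 -0.0343  0.2247]
[ 0.5049 -0.0289  0.2247]
[ 0.4488 -0.0606  0.2247]
[ 0.5057 -0.0584  0.2247]
garlic [0.47227237 0.05627759 0.032     ] [0.47221455 0.05803655 0.019     ] dish [0.4712124  0.05970897 0.019     ]
```

>>> {"op": "move_arm", "data": {
  "series": [
    [[0.001,0.001,-0.04],0,0],
    [[0.001,0.001,-0.08],0,0],
    [[0.001,0.001,-0.12],0,0],
    [[0.001,0.001,-0.15],0,0],
    [[0.001,0.001,-0.17],0,0],
    [[0.001,0.001,-0.185],0,0],
    [[0.001,0.001,-0.193],0,0],
    [[0.001,0.001,-0.198],0,0],
    [[0.001,0.001,-0.199],0,0],
    [[0.001,0.001,-0.199],0,0]
  ]
}}

```text
t: 11.05
position: [0.4783, -0.0726, 0.0298]
orientation: [0.693, 0.721, 0.0, 0.0]
ft_force: [-0.6, -0.1, -0.9]
gripper_width: 0.058
grasp_force: 66.5
```

>>> {"op": "move_arm", "data": {
  "series": [
    [[0,0,-0.001],0,0],
    [[0,0,-0.001],0,0.4],
    [[0,0,-0.001],0,0.8],
    [[0,0,-0.001],0,0.8],
    [[0,0,-0.001],0,0.8],
    [[0,0,0.02],0,0.8],
    [[0,0,0.05],0,1],
    [[0,0,0.09],0,1],
    [[0,0,0.13],0,1],
    [[0,0,0.17],0,1],
    [[0,0,0.2],0,1],
    [[0,0,0.2],0,1]
  ]
}}

```text
t: 12.05
position: [0.4801, -0.0733, 0.235]
orientation: [0.693, 0.721, 0.003, 0.003]
ft_force: [0.4, -0.2, -0.4]
gripper_width: 0.0854
grasp_force: 0.0
```

>>> {"op": "move_arm", "data": {
  "series": [
    [[0,0,0],0,1],
    [[0,0,0],0,1]
  ]
}}

```text
t: 12.22
position: [0.4777, -0.073, 0.229]
orientation: [0.693, 0.721, -0.0, -0.0]
ft_force: [-0.0, 0.3, -0.2]
gripper_width: 0.0854
grasp_force: 0.0
```

```bash
python3 - <<'E'
from h import *
w=shot("wrist","w5")
W=load("w5"); hsv=cv2.cvtColor(w,cv2.COLOR_BGR2HSV)
m=cv2.inRange(hsv,(80,80,60),(100,255,255)); m[330:]=0;m[:,:200]=0;m[:,440:]=0
p=cv2.findNonZero(m)[:,0].astype(float); print(p.min(0),p.max(0))
q=np.array([atz(W,u,.026)[:2] for u in p]); rc=cv2.minAreaRect(q.astype(np.float32)*1000); print("teal",rc,cv2.boxPoints(rc).round(0).tolist())
E
```

```text
[292. 133.] [342. 221.]
teal ((478.82769775390625, -74.31719970703125), (51.210594177246094, 92.25312042236328), 1.135386347770691) [[452.0, -29.0], [454.0, -121.0], [505.0, -120.0], [504.0, -28.0]]
```

View pics/w5.png

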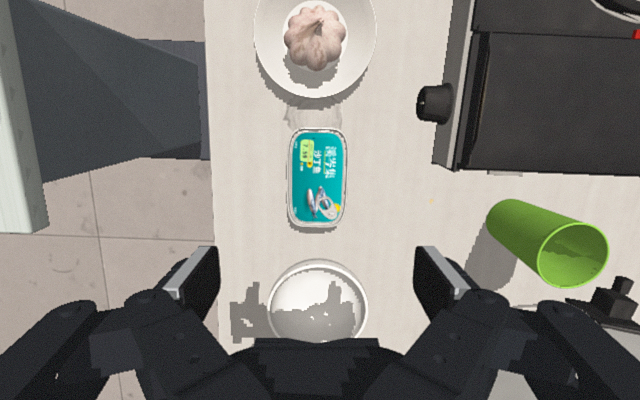

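```bash
python3 - <<'E'
from h import *
W=load("w5")
for n,uv,z in(("L",(268,306),.049),("R",(368,306),.049),("T",(317,261),.049),("dishL",(254,32),.019),("dishR",(377,32),.019),("dishB",(316,98),.019),("stove",(460,172),.06),("stovebase",(445,165),0.02)):print(n,atz(W,uv,z).round(4))
E
```

```text
L [ 0.4321 -0.2095  0.049 ]
R [ 0.5382 -0.2054  0.049 ]
T [ 0.482  -0.1552  0.049 ]
dishL [0.4145 0.0613 0.019 ]
dishR [0.5293 0.0659 0.019 ]
dishB [0.4747 0.0047 0.019 ]
stove [ 0.6085 -0.056   0.06  ]
stovebase [ 0.6103 -0.0561  0.02  ]
```

>>> {"op": "move_arm", "data": {
  "series": [
    [[0,0.04,0],0,1],
    [[0,0.08,0],0,1],
    [[0,0.12,0],0,1],
    [[0,0.16,0],0,1],
    [[-0.01,0.2,0],0,1],
    [[-0.02,0.24,0],0,1],
    [[-0.03,0.28,0],0,1],
    [[-0.033,0.32,0],0,1],
    [[-0.033,0.36,0],0,1],
    [[-0.033,0.4,0],0,1],
    [[-0.033,0.44,0],0,1],
    [[-0.033,0.44,0],0,1]
  ]
}}

```text
t: 13.27
position: [0.4424, 0.3744, 0.2275]
orientation: [0.69, 0.724, -0.0, -0.002]
ft_force: [-0.2, 0.4, -0.1]
gripper_width: 0.0852
grasp_force: 0.0
```

>>> {"op": "move_arm", "data": {
  "series": [
    [[0,0,0],0,1],
    [[0,0,-0.04],0,1],
    [[0,0,-0.08],0,1],
    [[0,0,-0.11],0,1],
    [[0,0,-0.14],0,1],
    [[0,0,-0.16],0,1],
    [[0,0,-0.175],0,1],
    [[0,0,-0.179],0,1],
    [[0,0,-0.179],0,1],
    [[0,0,-0.179],0,1]
  ]
}}

```text
t: 14.1
position: [0.4452, 0.3665, 0.0506]
orientation: [0.693, 0.721, -0.0, 0.0]
ft_force: [-0.2, -0.3, 0.4]
gripper_width: 0.0855
grasp_force: 0.0
```

>>> {"op": "move_arm", "data": {
  "series": [
    [[0,0,0],0,0.3],
    [[0,0,0],0,0],
    [[0,0,0],0,0],
    [[0,0,0],0,0],
    [[0,0,0],0,0],
    [[0,0,0],0,0]
  ]
}}

```text
t: 14.6
position: [0.4453, 0.3672, 0.0515]
orientation: [0.693, 0.721, 0.001, 0.0]
ft_force: [-3.6, -2.8, 11.6]
gripper_width: 0.0561
grasp_force: 61.8
```

>>> {"op": "move_arm", "data": {
  "series": [
    [[0,0,0.04],0,0],
    [[0,0,0.08],0,0],
    [[0,0,0.12],0,0],
    [[0,-0.02,0.15],0,0],
    [[0,-0.05,0.17],0,0],
    [[0.01,-0.09,0.17],0,0],
    [[0.02,-0.13,0.17],0,0],
    [[0.03,-0.17,0.17],0,0],
    [[0.034,-0.21,0.17],0,0],
    [[0.034,-0.25,0.17],0,0],
    [[0.034,-0.29,0.17],0,0],
    [[0.034,-0.33,0.17],0,0]
  ]
}}

```text
t: 15.6
position: [0.4786, 0.035, 0.2208]
orientation: [0.693, 0.721, 0.0, 0.0]
ft_force: [2.0, -0.2, -2.9]
gripper_width: 0.0559
grasp_force: 65.2
```

>>> {"op": "move_arm", "data": {
  "series": [
    [[0,-0.04,0],0,0],
    [[0,-0.08,0],0,0],
    [[0,-0.111,0],0,0],
    [[0,-0.111,0],0,0],
    [[0,-0.111,0],0,0],
    [[0,-0.111,0],0,0]
  ]
}}

```text
t: 16.1
position: [0.4789, -0.0737, 0.2206]
orientation: [0.693, 0.721, 0.0, 0.0]
ft_force: [0.6, 0.9, -2.9]
gripper_width: 0.0562
grasp_force: 65.2
```

```bash
python3 - <<'E'
from h import *
w=shot("wrist","w6")
E
```

```text
(no output)
```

View pics/w6.png

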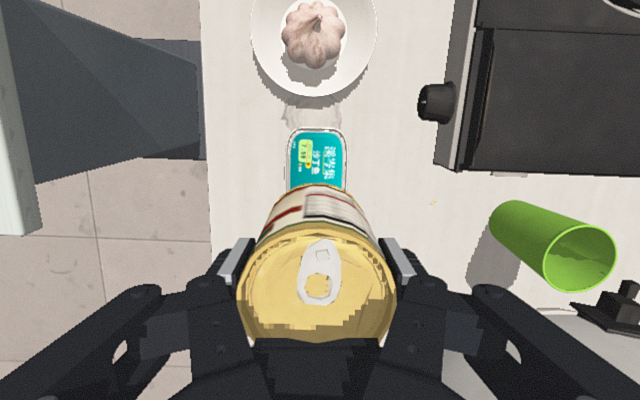

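```bash
python3 - <<'E'
from h import *
W=load("w6")
for n,uv in(("top",(317,224)),("L",(237,292)),("R",(397,292))):print(n,atz(W,uv,.2406).round(4))
print("base far edge",atz(W,(316,184),.1696).round(4))
E
```

```text
top [ 0.4781 -0.0439  0.2406]
L [ 0.4511 -0.0703  0.2406]
R [ 0.5072 -0.0681  0.2406]
base far edge [ 0.4779 -0.0464  0.1696]
```

>>> {"op": "move_arm", "data": {
  "series": [
    [[0,0,-0.04],0,0],
    [[0,0,-0.08],0,0],
    [[0,0,-0.11],0,0],
    [[0,0,-0.125],0,0],
    [[0,0,-0.135],0,0],
    [[0,0,-0.141],0,0],
    [[0,0,-0.143],0,0],
    [[0,0,-0.144],0,0],
    [[0,0,-0.144],0,0],
    [[0,0,-0.144],0,0]
  ]
}}

```text
t: 16.98
position: [0.4797, -0.0739, 0.0773]
orientation: [0.693, 0.721, 0.001, 0.001]
ft_force: [0.2, -0.1, -1.9]
gripper_width: 0.0559
grasp_force: 65.9
```

>>> {"op": "move_arm", "data": {
  "series": [
    [[0,0,-0.001],0,0],
    [[0,0,-0.0015],0,0],
    [[0,0,-0.0015],0,0],
    [[0,0,-0.0015],0,0.3],
    [[0,0,-0.0015],0,0.7],
    [[0,0,-0.0015],0,0.9],
    [[0,0,-0.0015],0,0.9],
    [[0,0,-0.0015],0,0.9],
    [[0,0,0.02],0,0.9],
    [[0,0,0.05],0,0.9],
    [[0,0,0.09],0,0.9],
    [[0,0,0.13],0,0.9]
  ]
}}

```text
t: 17.98
position: [0.4783, -0.0739, 0.2075]
orientation: [0.693, 0.721, -0.0, -0.001]
ft_force: [1.2, -1.1, 0.2]
gripper_width: 0.0808
grasp_force: 0.0
```

>>> {"op": "move_arm", "data": {
  "series": [
    [[0,0,0.02],0,1],
    [[0,0,0.02],0,1],
    [[0,0,0.02],0,1]
  ]
}}

```text
t: 18.23
position: [0.4794, -0.0741, 0.2273]
orientation: [0.693, 0.721, 0.001, 0.001]
ft_force: [1.1, -0.2, -0.6]
gripper_width: 0.0852
grasp_force: 0.0
```

```bash
python3 - <<'E'
from h import *
w=shot("wrist","w7"); s=shot("scene","s7"); d=shot("side","d7"); 
m=np.zeros((600,640,3),np.uint8); m[:400]=w; m[400:,:320]=cv2.resize(s[150:225,350:470],(320,200)); m[400:,320:]=cv2.resize(d[120:200,280:400],(320,200))
cv2.imwrite("pics/m7.png",m)
E
```

```text
(no output)
```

View pics/m7.png

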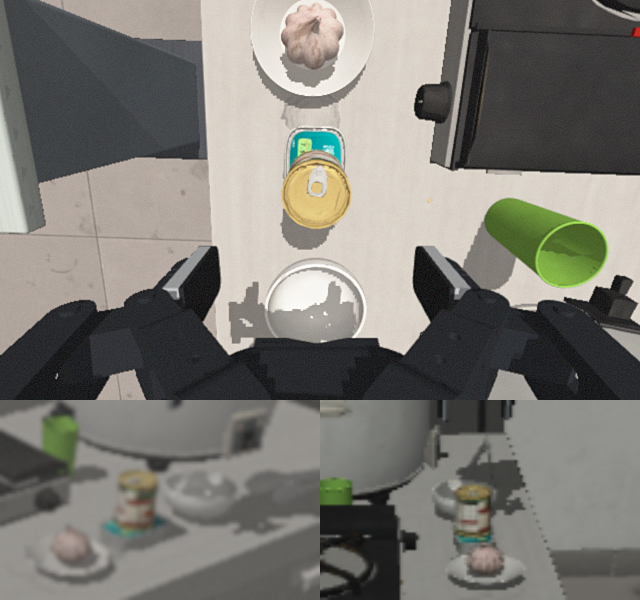

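```bash
python3 - <<'E'
from h import *
W=load("w7")
for n,uv,z in(("lid",(317,194),.098),("cuptop",(575,255),.098),("cupbase",(505,220),.0),("knob",(417,103),.03)):print(n,atz(W,uv,z).round(4))
print(r.observe()["joints"])
E
```

```text
lid [ 0.4805 -0.0727  0.098 ]
cuptop [ 0.7008 -0.1176  0.098 ]
cupbase [ 0.6978 -0.1204  0.    ]
knob [0.5728 0.0024 0.03  ]
[ 0.10921095  0.33862713 -0.09788356  1.9868221   0.04429286  0.81997508
  0.02661077]
```

>>> {"op": "move_arm", "data": {
  "series": [
    [[0,0.04,0],0,1],
    [[0,0.08,0],0,1],
    [[0,0.12,0],0,1],
    [[0.01,0.16,0],0,1],
    [[0.02,0.2,0],0,1],
    [[0.04,0.24,0],0,1],
    [[0.06,0.28,0],0,1],
    [[0.08,0.31,0],0,1],
    [[0.09,0.34,0],0,1],
    [[0.092,0.37,0],0,1],
    [[0.092,0.4,0],0,1],
    [[0.092,0.434,0],0,1]
  ]
}}

```text
t: 19.38
position: [0.5708, 0.3605, 0.2243]
orientation: [0.693, 0.721, -0.001, -0.0]
ft_force: [-0.2, -0.3, 0.5]
gripper_width: 0.0857
grasp_force: 0.0
```

>>> {"op": "move_arm", "data": {
  "series": [
    [[0,0,0],0,1],
    [[0,0,-0.02],0,1],
    [[0,0,-0.02],0,1]
  ]
}}

```text
t: 19.63
position: [0.5694, 0.3596, 0.2018]
orientation: [0.692, 0.721, -0.003, -0.001]
ft_force: [-0.3, -1.2, -1.8]
gripper_width: 0.0855
grasp_force: 0.0
```

```bash
python3 - <<'E'
from h import *
w=shot("wrist","w8"); print(r.observe()["position"])
E
```

```text
[0.56984232 0.35927794 0.20340458]
```

View pics/w8.png

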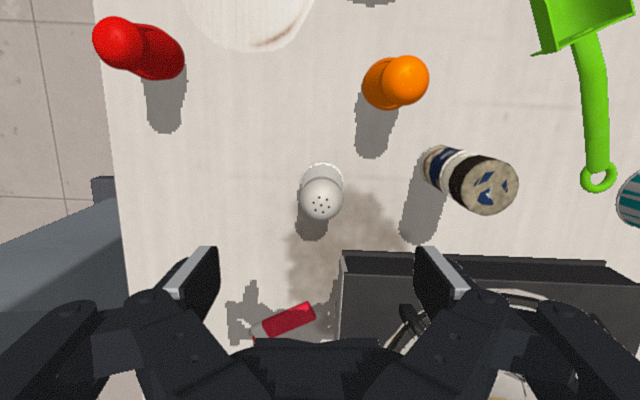

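```bash
python3 - <<'E'
from h import *
W=load("w8"); print(atz(W,(321,199),.088),atz(W,(322,180),.01))
E
```

```text
[0.57254475 0.360857   0.088     ] [0.57441011 0.35872969 0.01      ]
```

>>> {"op": "move_arm", "data": {
  "series": [
    [[0.002,0,-0.03],0,1],
    [[0.002,0,-0.06],0,1],
    [[0.002,0,-0.09],0,1],
    [[0.002,0,-0.115],0,1],
    [[0.002,0,-0.135],0,1],
    [[0.002,0,-0.15],0,1],
    [[0.002,0,-0.155],0,1],
    [[0.002,0,-0.155],0,1],
    [[0.002,0,-0.155],0,1]
  ]
}}

```text
t: 20.43
position: [0.5735, 0.3601, 0.0523]
orientation: [0.693, 0.721, 0.0, 0.0]
ft_force: [0.2, -0.5, 0.9]
gripper_width: 0.0854
grasp_force: 0.0
```

>>> {"op": "move_arm", "data": {
  "series": [
    [[0,0,0],0,0.3],
    [[0,0,0],0,-0.2],
    [[0,0,0],0,-0.4],
    [[0,0,0],0,-0.4],
    [[0,0,0],0,-0.4],
    [[0,0,0],0,-0.4],
    [[0,0,0],0,-0.4],
    [[0,0,0],0,-0.4]
  ]
}}

```text
t: 21.1
position: [0.5735, 0.3602, 0.0525]
orientation: [0.693, 0.721, 0.001, 0.0]
ft_force: [-1.6, -1.3, 12.3]
gripper_width: 0.0383
grasp_force: 59.2
```

>>> {"op": "move_arm", "data": {
  "series": [
    [[0,0,0.03],0,-0.4],
    [[0,0,0.07],0,-0.4],
    [[0,0,0.11],0,-0.4],
    [[0,0,0.15],0.1,-0.4],
    [[0,-0.02,0.18],0.2,-0.4],
    [[0,-0.05,0.19],0.3,-0.4],
    [[0,-0.09,0.19],0.4,-0.4],
    [[0,-0.13,0.19],0.5,-0.4],
    [[-0.01,-0.17,0.19],0.6,-0.4],
    [[-0.01,-0.21,0.19],0.7,-0.4],
    [[-0.01,-0.25,0.19],0.8,-0.4],
    [[-0.01,-0.28,0.19],0.9,-0.4]
  ]
}}

```text
t: 22.1
position: [0.5626, 0.0764, 0.2416]
orientation: [0.309, 0.951, -0.001, 0.0]
ft_force: [1.5, 0.3, -1.5]
gripper_width: 0.0381
grasp_force: 60.9
```

>>> {"op": "move_arm", "data": {
  "series": [
    [[0,-0.04,0],0.1,-0.4],
    [[0,-0.08,0],0.2,-0.4],
    [[-0.003,-0.12,0],0.3,-0.4],
    [[-0.003,-0.15,0],0.4,-0.4],
    [[-0.003,-0.15,0],0.5,-0.4],
    [[-0.003,-0.15,0],0.6,-0.4],
    [[-0.003,-0.15,0],0.67,-0.4],
    [[-0.003,-0.15,0],0.67,-0.4],
    [[-0.003,-0.15,0],0.67,-0.4],
    [[-0.003,-0.15,0],0.67,-0.4]
  ]
}}

```text
t: 22.93
position: [0.5599, -0.07, 0.2414]
orientation: [-0.018, 1.0, -0.0, 0.0]
ft_force: [0.0, 0.4, -0.5]
gripper_width: 0.0379
grasp_force: 60.8
```

>>> {"op": "move_arm", "data": {
  "series": [
    [[0,0,-0.04],0,-0.4],
    [[0,0,-0.08],0,-0.4],
    [[0,0,-0.12],0,-0.4],
    [[0,0,-0.15],0,-0.4],
    [[0,0,-0.17],0,-0.4],
    [[0,0,-0.18],0,-0.4],
    [[0,0,-0.186],0,-0.4],
    [[0,0,-0.189],0,-0.4],
    [[0,0,-0.19],0,-0.4],
    [[0,0,-0.19],0,-0.4]
  ]
}}

```text
t: 23.77
position: [0.5608, -0.0699, 0.0528]
orientation: [-0.019, 1.0, -0.0, 0.001]
ft_force: [0.2, -0.2, -1.1]
gripper_width: 0.0382
grasp_force: 60.9
```

>>> {"op": "move_arm", "data": {
  "series": [
    [[0,0,-0.001],0,-0.4],
    [[0,0,-0.001],0,-0.4],
    [[0,0,-0.001],0,-0.4],
    [[0,0,-0.001],0,-0.1],
    [[0,0,-0.001],0,0.2],
    [[0,0,-0.001],0,0.35],
    [[0,0,-0.001],0,0.35],
    [[0,0,-0.001],0,0.35],
    [[0,0,0.02],0,0.35],
    [[0,0,0.05],0,0.35],
    [[0,0,0.09],0,0.35],
    [[0,0,0.13],0,0.35]
  ]
}}

```text
t: 24.77
position: [0.5594, -0.0698, 0.1825]
orientation: [-0.02, 1.0, 0.0, -0.001]
ft_force: [0.2, -0.6, 0.6]
gripper_width: 0.0572
grasp_force: 0.0
```

>>> {"op": "move_arm", "data": {
  "series": [
    [[0,0,0.05],0,1],
    [[0,0,0.08],0,1],
    [[0,0,0.08],0,1],
    [[0,0,0.08],0,1]
  ]
}}

```text
t: 25.1
position: [0.5608, -0.0702, 0.2635]
orientation: [-0.019, 1.0, -0.0, 0.002]
ft_force: [-0.6, 0.1, 0.3]
gripper_width: 0.0851
grasp_force: 0.0
```

```bash
python3 - <<'E'
from h import *
w=shot("wrist","w9"); s=shot("scene","s9"); d=shot("side","d9"); 
m=np.zeros((600,640,3),np.uint8); m[:400]=w; m[400:,:320]=cv2.resize(s[150:225,350:470],(320,200)); m[400:,320:]=cv2.resize(d[120:200,280:400],(320,200))
cv2.imwrite("pics/m9.png",m)
E
```

```text
(no output)
```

View pics/m9.png

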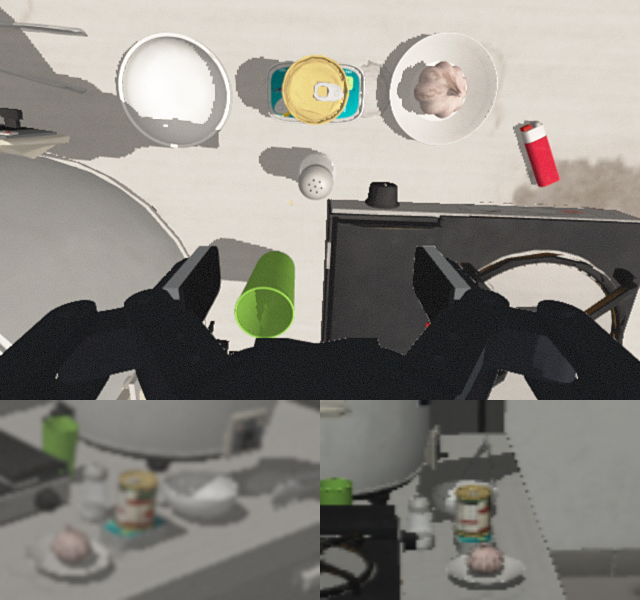

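```bash
python3 - <<'E'
from h import *
W=load("w9"); P={}
for n,uv,z in(("bowl",(174,90),.049),("dish",(443,89),.019),("lid",(315.5,89),.098),("pepper",(316,183),.088),("garlic",(440,90),.035)):P[n]=atz(W,uv,z)[:2]
L=[atz(W,u,.026)[:2] for u in((268,94),(364,94))]; P["flat"]=np.mean(L,0)
y=P["dish"]-P["bowl"];print("sep",np.linalg.norm(y));y/=np.linalg.norm(y);x=np.array([y[1],-y[0]])
for k,p in P.items(): q=p-P["dish"];print(k,p.round(4),"dish frame",(q@x).round(4),(q@y).round(4))
E
```

```text
sep 0.27668746286639373
bowl [ 0.4822 -0.2136] dish frame 0.0 -0.2767
dish [0.4691 0.0628] dish frame 0.0 0.0
lid [ 0.4787 -0.0737] dish frame 0.0031 -0.1369
pepper [ 0.5621 -0.0702] dish frame 0.0865 -0.1373
garlic [0.4713 0.0539] dish frame 0.0018 -0.009
flat [ 0.4797 -0.0734] dish frame 0.0041 -0.1365
```

```bash
python3 -c "
from h import *
print(hand_in())"
```

```text
the job is handed in; nothing more can be done
None
```

The row is laid out and handed in after about 25 s of arm time, and the last camera check put all four pieces within tolerance: garlic in the dish (about 9 mm off centre), flat tin midway, round tin on top of it, and pepper shaker upright behind. The spice jar, peeler and green cup were never touched, but I don't have the judge's result.

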